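# Close the filter pot and open its air valve

### The arm

A 6-joint arm with a two-finger parallel gripper is mounted at the origin on the work surface. World frame = base frame: x ahead of the robot, y to its left, z up, the work surface at z = 0. Lengths are in m, angles in rad, forces in N, time in s.
With the tool pointing down it reaches from about 0.375 to 0.975 m from the base axis. Payload 3.8 kg.
Tool frame: the origin (TCP) lies at the very end of the fingers, on their centre line; the grasp point (between the pads) lies 19 mm behind it (bot.pinch_z is the distance from the TCP to the grasp point, in m); x points along the fingers, y is the direction in which the jaws open and shut, and the axes are right-handed (so a half turn about x gives the same grasp; the last joint's range is limited). The gripper opens to 85 mm and grips with 20 to 120 N. Pads are 22 mm wide; open, the fingers measure 114 mm over their backs; the gripper's body (76 mm by 85 mm) begins 54 mm behind the grasp point. The pads swing forward as they close: fully open they stand 13 mm farther back than shut.
Start: joints at [1.175, 0.264, 1.604, -0, 1.274, -0.037], TCP at [0.237, 0.632, 0.231] pointing down, gripper open.
Joint ranges: [-2.63, 2.63], [-0.94, 2.18], [0.31, 2.57], [-1.31, 4.45], [0, 2.66], [-2.55, 2.55]. Speed limits (rad/s): [2.57, 2.57, 3.14, 3.14, 3.14, 3.14].

### API

Orientations are given as a rotation vector (axis times angle).
In Python, from workcell import monitor, imaging, finish_job, bot gives the robot as it stands.
- The arm moves only by the tool jog_arm, never from a script. Its argument "rows" is a list of rows, each a list of 7 numbers: the shift along the tool's x, y, z in m, then the turn, a rotation vector about the tool's x, y, z in rad, then the opening in per cent of the stroke, from 0 (shut) to 100 (fully open). A call has 1 to 20 rows; each row is the pose to reach, as a shift and turn from the pose measured when the call began, along the tool's axes at that moment; what a row does not reach only later rows make up. A row lasts 1/10 s, in which the tool goes at most 50 mm and 8.59 degrees, less where a joint would pass 70% of its speed; a pose out of reach is approached as far as the arm can. A call with a gripper value outside its range is refused whole. The fingers move at their own pace and stop on an object; "force" is the grip in N (left out, the last holds). Time passes only in rows, so rows that repeat a pose let the fingers close. It gives the time, the measured TCP pose, the force and the opening at its end, in the units of the state.
- monitor.read_state(): the state, without advancing time (a new reading comes with each control period).
- imaging.read_camera(name): name is "scene" or "top" or "wrist"; returns the picture (480x640x3 uint8, blue, green, red); there is no depth.
- imaging.camera_params(name): a dict with "fx", "fy", "cx", "cy" (pixels), "k1" (the pictures are not rectified: a ray, as slopes to the right and down, at radius r is drawn at 1 + k1 r^2 times it, then the intrinsics apply), "T" (4x4, takes a point from camera to world coordinates); the wrist camera has in their place "T_tool_cam" (4x4, takes a point from camera to tool coordinates, whose origin is the TCP and whose axes are the tool frame's). Camera axes: x right, y down, z forward; pixel columns grow to the right and rows downward; lengths in m; the calibration is good to about 2 mm. A picture is of the moment at which its call begins: read the wrist's pose just before it. camera_params takes no time and is no camera call.
- finish_job(): hands the job in, once; it reports no verdict.
The state is a dict: "time": time; "q": joint angles; "joint_vel": joint speeds; "joint_torque": joint torques, N m; "tool_pos": TCP position; "tcp_rot": TCP orientation; "wrist_force": force on the tool from outside, world axes, zero at the start; "torque": the same for the moment, N m; "width": opening from 0.0 (shut) to 1.0 (fully open).
Only numpy, scipy, OpenCV 4.12 (cv2) and the standard library are available. Lean on these libraries where they do the work, as an engineer would, in place of code of your own. Each camera call takes 0.05 s, during which the arm holds its last target. There are 200 camera calls.

### The job

Put the air-line filter back in service: pick up the loose round cover, set it gently on the filter pot with the pot's centre stud in the cover's hole, and turn the cover's wing clockwise until it is snug. Then turn the ball-valve lever a quarter turn to its open stop, in line with the pipe. Let go of everything and leave the bottle, wrench and angle iron where they are.

Things in the scene. Friction and masses are not known exactly. Their poses are not given: they have to be found in the camera images.
- filter_unit: fixed filter unit on the bench: a grey upright open pot (132 mm across, rim 85 mm above the bench) holding a white pleated cartridge, with a steel stud in its centre; a steel pipe (axis 42 mm above the bench) leaves the pot along this frame's +y and carries a brass ball valve. Origin: under the pot's centre, on the bench; z up
- pot_rim (a point): centre of the pot's rim, on the stud's axis, 85 mm above the bench. The stud is 16 mm in diameter and stands 20 mm above the rim, its last 7 mm tapered. z up
- cover: loose round aluminium cover, 144 mm across and 10 mm thick (low ribs on top), lying right way up on the bench; about 380 to 600 g with its wing. It has a 21 mm through hole in the centre. Origin: centre of its underside; z up. Seated, its underside rests on the pot's rim; any yaw will do. Only its weight and rim friction keep it from turning with the wing, so do not lift while turning
- wing_grip (a point): centre of the upright steel wing (butterfly grip) on top of the cover, 44 mm above the cover's underside, on the cover's axis. The wing is 64 mm long along this frame's x, 12 mm thick along y and reaches from 26 to 62 mm above the cover's underside; below it is a round hub 30 mm across, 10 to 24 mm above the underside. It is strong enough to carry the cover by
- wing (a joint): turn of the wing on the cover: 0 = loose stop, 1.5 rad = snug stop, growing clockwise seen from above; captive, it does not rise or sink; stiff (0.04 N m), stays where it is left. It starts within 0.25 of 0
- valve_axis (a point): point on the valve lever's upright turning axis, 109 mm above the bench at the lever's mid-thickness, 165 mm along the unit's +y from the pot's centre. Its axes are those of the filter unit
- lever_grip (a point): middle of the lever's black grip, 100 mm from the turning axis, 109 mm above the bench; x points outward along the lever, z up. The grip is 20 mm wide, 14 mm thick and runs from 50 to 135 mm from the axis; under it are the pipe and fittings, up to 68 mm above the bench
- valve (a joint): turn of the lever: 0 = closed stop, lever across the pipe along the unit's +x; 1.571 = open stop, lever along the pipe, away from the pot (the unit's +y); grows counter-clockwise seen from above; friction 0.3 N m, stays where it is left. It starts within 0.2 of 0
- bottle: white bottle standing on the bench, 68 mm across, 170 mm tall, bystander; origin at the centre of its foot
- wrench: open-ended steel wrench, 170 mm long, lying on the bench, bystander
- angle_iron: L-shaped steel offcut, 200 mm long, 40 mm high and wide, lying on the bench, bystander; origin under its middle
There are look-alikes about, which are no part of the job. There is more than one size of the cover; the job needs the largest.

How it is judged:
By the outcome, as a careful person would: the job done as asked, in the order asked, and still so for the second after the job is handed in, with the robot touching nothing.
It also fails if it takes over 61 s, if anything falls off the work surface, if the arm or the gripper's body presses on something with over 40 N, if the wrist force passes 120 N, or if a joint passes its speed limit or range.

## Working session

There is one attempt and no reset: what is moved stays moved. The work goes in short steps, Python scripts to look and compute and a tool call to move; the robot and the scene stay as the last step left them, time stands still between calls to the robot, and variables do not carry over. Pictures are saved under pics/ and viewed, about 8 in all and at most 12, crops included, and the job is handed in when it is done.

Besides the shell and the picture viewer there is one more tool, called after "Call:" as a command line: name --pt "numbers of a row" for each row, then --argument value for the rest. jog_arm: Moves the arm, as the interface text tells. Its arguments: {"type":"object","properties":{"rows":{"type":"array","items":{"type":"array","items":{"type":"number"}}},"force":{"type":"number"}},"required":["rows"]}

```bash
mkdir -p pics; cat > h.py <<'E'
import numpy as np, cv2
from scipy.spatial.transform import Rotation as R
from workcell import monitor, imaging, finish_job, bot
def snap(name,fn):
    s=monitor.read_state(); im=imaging.read_camera(name); cv2.imwrite('pics/'+fn,im); return s,im
def camT(name,s=None):
    p=imaging.camera_params(name)
    if name!='wrist': return p,np.array(p['T'])
    T=np.eye(4);T[:3,:3]=R.from_rotvec(s['tcp_rot']).as_matrix();T[:3,3]=s['tool_pos']
    return p,T@np.array(p['T_tool_cam'])
def ray(name,uv,s=None):
    p,T=camT(name,s); d=np.array([(uv[0]-p['cx'])/p['fx'],(uv[1]-p['cy'])/p['fy']]); x=d.copy()
    for _ in range(20): x=d/(1+p['k1']*(x@x))
    return T[:3,3],T[:3,:3]@np.array([x[0],x[1],1])
def at(name,uv,z,s=None):
    o,d=ray(name,uv,s); return o+d*(z-o[2])/d[2]
def proj(name,P,s=None):
    p,T=camT(name,s); c=np.linalg.inv(T)@np.r_[P,1]; x=c[:2]/c[2]; x=x*(1+p['k1']*(x@x))
    return np.array([p['fx']*x[0]+p['cx'],p['fy']*x[1]+p['cy']])
def rel(pos,rot,s):  # shift and turn in tool axes
    A=R.from_rotvec(s['tcp_rot']); return A.inv().apply(np.array(pos)-s['tool_pos']),(A.inv()*rot).as_rotvec()
E
python3 - <<'E'
from h import *
for n in ('top','scene','wrist'): s,_=snap(n,n+'0.png'); p,T=camT(n,s); print(n,p['fx'],p['k1'],T[:3].round(3).tolist())
print({k:np.round(v,3) for k,v in s.items()}, bot.pinch_z)
print(R.from_rotvec(s['tcp_rot']).as_matrix().round(3))
E
```

```text
top 608.641656074252 -0.1396614581254488 [[-0.005, -0.984, 0.177, 0.328], [-1.0, 0.008, 0.021, -0.169], [-0.022, -0.177, -0.984, 1.483]]
scene 518.7158855024635 0.012107683105135377 [[-0.477, 0.565, -0.673, 1.382], [0.879, 0.325, -0.35, 0.256], [0.021, -0.758, -0.652, 0.906]]
wrist 418.45056062099576 -0.0466142522952189 [[0.351, 0.899, 0.263, 0.171], [0.936, -0.336, -0.101, 0.656], [-0.002, 0.282, -0.959, 0.373]]
{'time': np.float64(0.1), 'q': array([ 1.175,  0.265,  1.605, -0.   ,  1.274, -0.037]), 'joint_vel': array([-0.   , -0.002, -0.002,  0.   , -0.001,  0.001]), 'joint_torque': array([ 2.000e-03, -5.167e+01, -3.686e+01,  0.000e+00,  6.000e-03,
        0.000e+00]), 'tool_pos': array([0.237, 0.631, 0.23 ]), 'tcp_rot': array([ 0.28 ,  1.553, -0.283]), 'wrist_force': array([-0.468, -0.104, -0.307]), 'torque': array([-0.002, -0.047,  0.018]), 'width': np.float64(1.003)} 0.0187
[[-0.001  0.351  0.936]
 [-0.002  0.936 -0.351]
 [-1.    -0.002 -0.   ]]
```

View pics/top0.png

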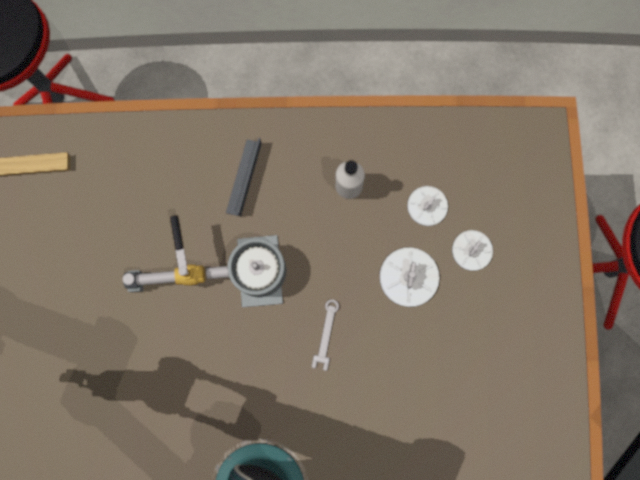

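View pics/scene0.png

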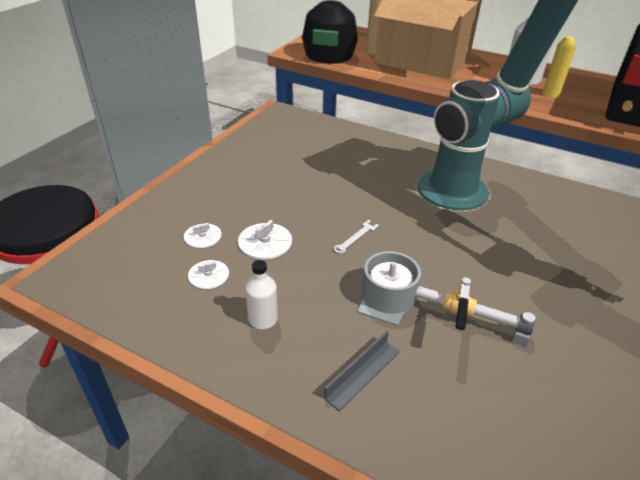

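Top view: three covers, at (409,277), (428,206) and (472,250). The one at (409,277) is clearly the largest, so it is the one meant. The pot is at (257,267), the valve at (185,274) with the lever tip at (176,217), the bottle at (350,180) and the wrench at (327,335). I'll confirm with enlarged crops.

```bash
python3 - <<'E'
from h import *
t=cv2.imread('pics/top0.png'); s=cv2.imread('pics/scene0.png')
f=lambda im,x,y,w,h,k:cv2.resize(im[y:y+h,x:x+w],None,fx=k,fy=k,interpolation=cv2.INTER_CUBIC)
a=f(t,360,180,140,140,2.857)[:300,:400]; 
a=f(t,370,235,80,80,3.75) # 300x300
b=f(t,110,205,180,108,2.777)[:300,:500]
c=f(s,230,215,75,50,5.33)[:300,:400]; c=cv2.resize(c,(400,267))
d=cv2.resize(s[245:345,350:550],(400,200))
c=cv2.copyMakeBorder(c,0,33,0,0,0);d=cv2.copyMakeBorder(d,0,100,0,0,0)
cv2.imwrite('pics/crop1.png',np.vstack([np.hstack([a,b]),np.hstack([c,d])]))
for n,uv,z in [('cover',(409,277),.01),('sm1',(428,206),.01),('sm2',(472,250),.01),('pot',(257,267),.085),('bottle',(350,167),.17)]: print(n,at('top',uv,z).round(4), (at('top',(uv[0]+1,uv[1]),z)-at('top',uv,z)).round(5))
E
```

```text
cover [ 0.5019 -0.3632  0.01  ] [-2.00e-05 -2.44e-03  0.00e+00]
sm1 [ 0.679  -0.4163  0.01  ] [-2.0e-05 -2.5e-03  0.0e+00]
sm2 [ 0.5671 -0.5212  0.01  ] [-2.0e-05 -2.5e-03  0.0e+00]
pot [ 0.5191 -0.0013  0.085 ] [-1.00e-05 -2.34e-03  0.00e+00]
bottle [ 0.7322 -0.2176  0.17  ] [-2.00e-05 -2.24e-03  0.00e+00]
```

View pics/crop1.png

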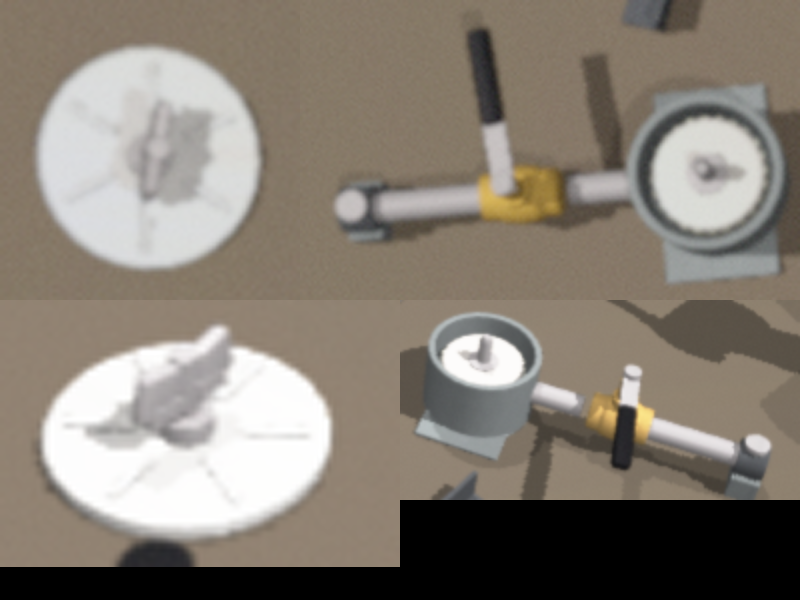

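The cover at (409,277) is about 60 px across, or 146 mm, so it is the 144 mm one; the other two measure about 100 mm. The wing lies roughly along world x, the lever is across the pipe pointing +x, and the pipe runs along +y. Next I'll move the arm to look at the pot and valve with the wrist camera.

Call:
jog_arm --pt "-0.03 -0.434 0.411 -0.185 0 0 100" --pt "-0.03 -0.434 0.411 -0.185 0 0 100" --pt "-0.03 -0.434 0.411 -0.185 0 0 100" --pt "-0.03 -0.434 0.411 -0.185 0 0 100" --pt "-0.03 -0.434 0.411 -0.185 0 0 100" --pt "-0.03 -0.434 0.411 -0.185 0 0 100" --pt "-0.03 -0.434 0.411 -0.185 0 0 100" --pt "-0.03 -0.434 0.411 -0.185 0 0 100" --pt "-0.03 -0.434 0.411 -0.185 0 0 100" --pt "-0.03 -0.434 0.411 -0.185 0 0 100" --pt "-0.03 -0.434 0.411 -0.185 0 0 100" --pt "-0.03 -0.434 0.411 -0.185 0 0 100" --pt "-0.03 -0.434 0.411 -0.185 0 0 100" --pt "-0.03 -0.434 0.411 -0.185 0 0 100" --pt "-0.03 -0.434 0.411 -0.185 0 0 100" --pt "-0.03 -0.434 0.411 -0.185 0 0 100" --pt "-0.03 -0.434 0.411 -0.185 0 0 100"

```text
time: 1.85
tool_pos: [0.4688, 0.0822, 0.2608]
tcp_rot: [0.133, 1.567, -0.136]
wrist_force: [-0.3, -0.1, 0.3]
width: 1.001
```

```bash
python3 - <<'E'
from h import *
import pickle
s,_=snap('wrist','w1.png'); pickle.dump(s,open('s1.pkl','wb'))
print(s['time'],s['tool_pos'],s['q'].round(3) if hasattr(s['q'],'round') else s['q'])
print(R.from_rotvec(s['tcp_rot']).as_matrix().round(3).tolist())
A=R.from_rotvec(s['tcp_rot']).inv()
E
```

```text
1.85 [0.46877132 0.0821755  0.26083386] [ 1.220e-01 -1.370e-01  1.975e+00 -1.000e-03  1.305e+00 -1.277e+00]
[[-0.001, 0.17, 0.985], [-0.002, 0.985, -0.17], [-1.0, -0.002, -0.001]]
```

View pics/w1.png

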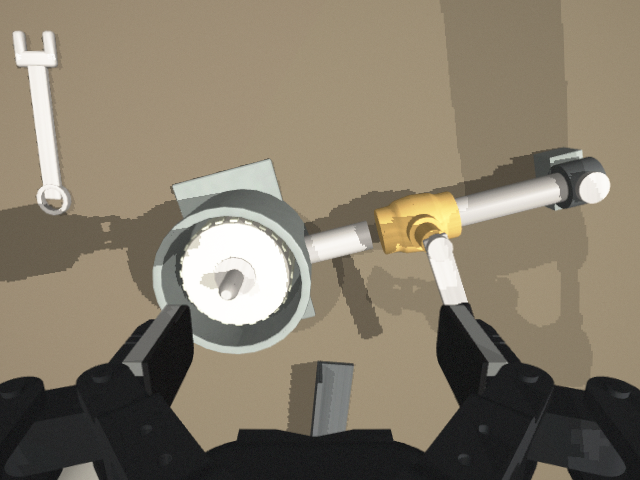

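Wrist view: the pot's rim spans (153–310, 203–353) with the stud tip near (230,296). The valve's lever pivot is near (437,240), and the far pipe end is at (595,187).

```bash
python3 - <<'E'
from h import *
import pickle
from scipy.optimize import least_squares
s=pickle.load(open('s1.pkl','rb'))
im=cv2.imread('pics/w1.png')
pts=[(153,277),(230,353),(270,343),(303,305),(310,268),(190,337),(160,247)]
P=np.array([at('wrist',p,.085,s)[:2] for p in pts])
r=least_squares(lambda c:np.hypot(*(P-c[:2]).T)-.066,[.519,0]); print('pot',r.x,(r.fun*1e3).round(1))
print('stud tip',at('wrist',(230,296),.105,s))
c=r.x
for z,uv in ((.116,(437,240)),(.116,(436,245))): print('valve',at('wrist',uv,z,s))
a=at('wrist',(330,245),.042,s);b=at('wrist',(520,197),.042,s); print('pipe',a,b,np.degrees(np.arctan2(*(b-a)[:2]))*-1)
d=np.degrees(np.arctan2(-(b-a)[0],(b-a)[1])); yaw=np.radians(d)
v=c+.165*np.array([-np.sin(yaw),np.cos(yaw)]); print('valve pred',v, 'd',d)
def draw(P,col): 
    uv=proj('wrist',P,s); cv2.circle(im,tuple((uv*16).astype(int)),8,col,-1,shift=4)
for t in np.arange(0,6.28,.1): draw([c[0]+.066*np.cos(t),c[1]+.066*np.sin(t),.085],(0,0,255))
draw([*c,.105],(0,0,255));draw([*v,.109],(0,255,0));
for y in (.1,.2,.25): draw([c[0]-y*np.sin(yaw),c[1]+y*np.cos(yaw),.042],(255,0,0))
cv2.imwrite('pics/w1o.png',cv2.resize(im[140:370,140:480],None,fx=2.3,fy=2.3,interpolation=cv2.INTER_CUBIC))
E
```

```text
pot [0.5184966  0.00291343] [-1.1  1.7 -1.2 -3.4 -0.2 -1.  -2.6]
stud tip [0.52302531 0.00474189 0.105     ]
valve [0.50089651 0.16513894 0.116     ]
valve [0.50455609 0.16408608 0.116     ]
pipe [0.51521486 0.08710395 0.042     ] [0.499829   0.26044039 0.042     ] 5.072452762080043
valve pred [0.50390806 0.16726724] d 5.072452762080043
```

View pics/w1o.png

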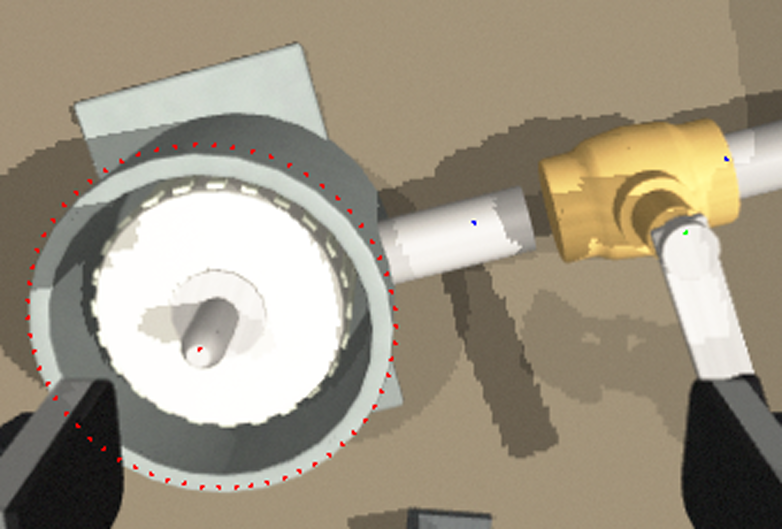

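The overlay matches to about 1 mm; after a small correction the pot is at about (0.519, 0.0015), unit yaw 5.1°, and the valve axis at (0.504, 0.166). Next, the cover view.

Call:
jog_arm --pt "0.05 -0.445 0.037 0 0 0 100" --pt "0.05 -0.445 0.037 0 0 0 100" --pt "0.05 -0.445 0.037 0 0 0 100" --pt "0.05 -0.445 0.037 0 0 0 100" --pt "0.05 -0.445 0.037 0 0 0 100" --pt "0.05 -0.445 0.037 0 0 0 100" --pt "0.05 -0.445 0.037 0 0 0 100" --pt "0.05 -0.445 0.037 0 0 0 100" --pt "0.05 -0.445 0.037 0 0 0 100" --pt "0.05 -0.445 0.037 0 0 0 100" --pt "0.05 -0.445 0.037 0 0 0 100" --pt "0.05 -0.445 0.037 0 0 0 100"

```text
time: 3.1
tool_pos: [0.4297, -0.3614, 0.2115]
tcp_rot: [0.133, 1.568, -0.134]
wrist_force: [-0.2, -0.2, -0.5]
width: 1.004
```

```bash
python3 - <<'E'
from h import *
import pickle
s,im=snap('wrist','w2.png'); pickle.dump(s,open('s2.pkl','wb'))
print(s['time'],s['tool_pos'],s['q'])
c=at('top',(409.6,276.9),.01)[:2]; print(c)
def draw(P,col): 
    uv=proj('wrist',P,s); cv2.circle(im,tuple((uv*16).astype(int)),16,col,-1,shift=4)
for t in np.arange(0,6.28,.1): draw([c[0]+.072*np.cos(t),c[1]+.072*np.sin(t),.01],(0,0,255))
for k in (-.032,0,.032): draw([c[0]+k*.984,c[1]-k*.178,.062],(0,255,0))
cv2.imwrite('pics/w2o.png',im)
E
```

```text
3.1 [ 0.42968117 -0.36141301  0.21147165] [-7.42917900e-01  6.39775665e-02  1.87213802e+00 -1.31303697e-03
  1.20587113e+00 -2.14301670e+00]
[ 0.50210848 -0.36471732]
```

View pics/w2o.png

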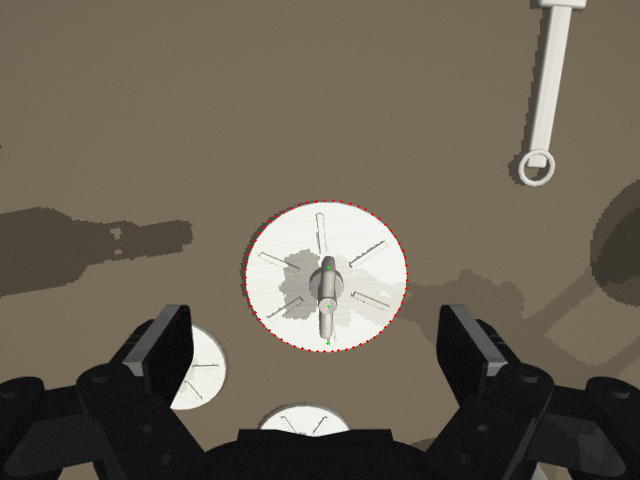

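Cover prediction overlays exactly: rim at (245–408, 200–352), wing from (330,258) to (326,337), yaw about −12°. Now the grasp.

Call:
jog_arm --pt "0.04 0.009 0.072 0.03 0 0 100" --pt "0.08 0.009 0.072 0.03 0 0 100" --pt "0.1 0.009 0.072 0.03 0 0 100" --pt "0.12 0.009 0.072 0.03 0 0 100" --pt "0.14 0.009 0.072 0.03 0 0 100" --pt "0.16 0.009 0.072 0.03 0 0 100" --pt "0.172 0.009 0.072 0.03 0 0 100" --pt "0.181 0.009 0.072 0.03 0 0 100" --pt "0.181 0.009 0.072 0.03 0 0 100" --pt "0.181 0.009 0.072 0.03 0 0 0" --pt "0.181 0.009 0.072 0.03 0 0 0" --pt "0.181 0.009 0.072 0.03 0 0 0" --pt "0.181 0.009 0.072 0.03 0 0 0" --pt "0.181 0.009 0.072 0.03 0 0 0" --pt "0.181 0.009 0.072 0.03 0 0 0" --pt "0.181 0.009 0.072 0.03 0 0 0" --pt "0.181 0.009 0.072 0.03 0 0 0" --pt "0.181 0.009 0.072 0.03 0 0 0" --force 70

```text
time: 4.95
tool_pos: [0.5025, -0.3648, 0.0312]
tcp_rot: [0.156, 1.565, -0.158]
wrist_force: [-1.1, 1.6, 6.1]
width: 0.131
```

Gripped at 11 mm, which fits the 12 mm wing. Lift and carry next.

Call:
jog_arm --pt "-0.01 0 0 0 0 0 0" --pt "-0.04 0 0 0 0 0 0" --pt "-0.08 0 0 0 0 0 0" --pt "-0.12 0 0 0 0 0 0" --pt "-0.13 0.04 -0.006 0 0 0 0" --pt "-0.13 0.08 -0.012 0 0 0 0" --pt "-0.13 0.12 -0.018 0 0 0 0" --pt "-0.13 0.16 -0.025 0 0 0 0" --pt "-0.13 0.2 -0.031 0 0 0 0" --pt "-0.13 0.24 -0.037 0 0 0 0" --pt "-0.13 0.28 -0.043 0 0 0 0" --pt "-0.13 0.32 -0.049 0 0 0 0" --pt "-0.13 0.345 -0.053 0 0 0 0" --pt "-0.13 0.362 -0.056 0 0 0 0" --pt "-0.13 0.362 -0.056 0 0 0 0" --pt "-0.13 0.362 -0.056 0 0 0 0" --pt "-0.13 0.362 -0.056 0 0 0 0" --pt "-0.13 0.362 -0.056 0 0 0 0"

```text
time: 6.75
tool_pos: [0.5192, 0.0003, 0.1605]
tcp_rot: [0.156, 1.566, -0.159]
wrist_force: [0.4, -0.4, -4.7]
width: 0.132
```

```bash
python3 - <<'E'
from h import *
import pickle
s,im=snap('wrist','w3.png'); pickle.dump(s,open('s3.pkl','wb'))
print(s['time'],s['tool_pos'],s['q'].round(3),s['wrist_force'],s['torque'],s['width'])
Rm=R.from_rotvec(s['tcp_rot']).as_matrix();print(Rm.round(3).tolist())
_,sc=snap('scene','sc3.png')
c=np.array(s['tool_pos'])+[-.0005,.0,-.031]
for t in np.arange(0,6.28,.1): 
    uv=proj('wrist',c+[.072*np.cos(t),.072*np.sin(t),.01],s); cv2.circle(im,tuple((uv*16).astype(int)),16,(0,0,255),-1,shift=4)
    uv=proj('scene',c+[.072*np.cos(t),.072*np.sin(t),.01],s); cv2.circle(sc,tuple((uv*16).astype(int)),8,(0,0,255),-1,shift=4)
cv2.imwrite('pics/w3o.png',np.hstack([im[130:430,170:490],cv2.resize(sc[180:330,310:550],(480,300))]))
E
```

```text
6.75 [5.19168643e-01 3.03686267e-04 1.60479772e-01] [-4.600e-02  2.700e-02  2.010e+00 -2.000e-03  1.106e+00 -1.415e+00] [ 0.37202236 -0.36327121 -4.70265638] [-0.02504083 -0.01341347  0.05852023] 0.13243596254037174
[[-0.001, 0.2, 0.98], [-0.002, 0.98, -0.2], [-1.0, -0.002, -0.001]]
```

View pics/w3o.png

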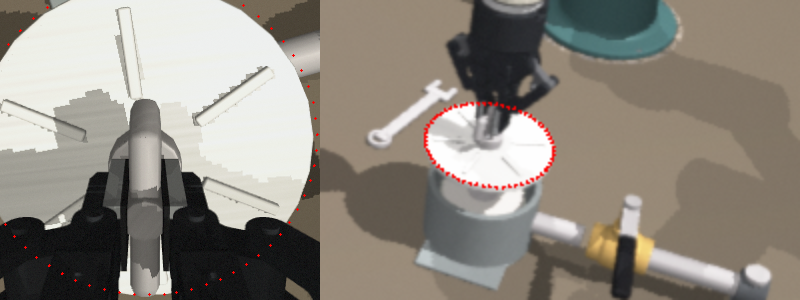

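The carried cover is level above the pot and matches in the scene view. The wrist view shows an offset of about 2 mm (edge at 313 vs 318 predicted), so I'll refine the numbers with sub-pixel edge fits before lowering.

```bash
cat > fit.py <<'E'
from h import *
import pickle
from scipy.optimize import least_squares
from scipy.ndimage import map_coordinates, gaussian_filter
def fit(cam,fn,c,r,z,s=None,w=7,angs=np.arange(0,6.28,.05),it=4):
    g=gaussian_filter(cv2.imread('pics/'+fn).astype(float).mean(2) if 1 else 0,0.8); c=np.array(c,float)
    for _ in range(it):
        P=[]
        for t in angs:
            u=np.array([np.cos(t),np.sin(t)])
            a=proj(cam,[*(c+r*u),z],s); b=proj(cam,[*(c+(r+.005)*u),z],s); n=(b-a)/np.linalg.norm(b-a)
            k=np.arange(-w,w+.1,.5); q=a[:,None]+n[:,None]*k
            if q.min()<2 or q[0].max()>637 or q[1].max()>477: continue
            v=map_coordinates(g,q[::-1],order=1); d=-np.gradient(v); i=d.argmax()   # bright inside
            if d[i]>4: P.append(at(cam,a+n*k[i],z,s)[:2])
        P=np.array(P); f=least_squares(lambda x:np.hypot(*(P-x[:2]).T)-x[2],[*c,r],loss='soft_l1',f_scale=.0007); c=f.x[:2]
    return f.x.round(4),len(P),np.median(abs(f.fun)).round(5)
E
python3 - <<'E'
from fit import *
s1,s2,s3=[pickle.load(open(f's{i}.pkl','rb')) for i in (1,2,3)]
print('cover w2',fit('wrist','w2.png',(.502,-.3647),.072,.01,s2))
print('cover top',fit('top','top0.png',(.502,-.3647),.072,.01,w=4),'scene',fit('scene','scene0.png',(.502,-.3647),.072,.01,w=4))
p=s3['tool_pos']; z=p[2]-.031+.01
print('carried w3',fit('wrist','w3.png',p[:2],.072,z,s3,w=14,angs=np.arange(-4.4,1.2,.05)),'sc3',fit('scene','sc3.png',p[:2],.072,z,w=4))
for w in (4,7): print('pot w1',fit('wrist','w1.png',(.519,.0015),.065,.085,s1,w=w),'top',fit('top','top0.png',(.519,.0015),.066,.085,w=w//2+1),'scene',fit('scene','scene0.png',(.519,.0015),.066,.085,w=w//2+1))
E
```

```text
cover w2 (array([ 0.5028, -0.365 ,  0.0713]), 126, np.float64(0.00021))Traceback (most recent call last):
  File "<stdin>", line 4, in <module>
  File "fit.py", line 11, in fit
    a=proj(cam,[*(c+r*u),z],s); b=proj(cam,[*(c+(r+.005)*u),z],s); n=(b-a)/np.linalg.norm(b-a)
                                  ~~~~^^^^^^^^^^^^^^^^^^^^^^^^^^^
  File "h.py", line 18, in proj
    p,T=camT(name,s); c=np.linalg.inv(T)@np.r_[P,1]; x=c[:2]/c[2]; x=x*(1+p['k1']*(x@x))
        ~~~~^^^^^^^^
  File "h.py", line 7, in camT
    p=imaging.camera_params(name)
ValueError: time passes only in moves, steps and waits
```

```bash
python3 - <<'E'
import re
t=open('h.py').read()
t=t.replace("def camT(name,s=None):\n    p=imaging.camera_params(name)","import os,pickle\nC=pickle.load(open('cam.pkl','rb')) if os.path.exists('cam.pkl') else {n:imaging.camera_params(n) for n in ('top','scene','wrist')}\npickle.dump(C,open('cam.pkl','wb'))\ndef camT(name,s=None):\n    p=C[name]")
open('h.py','w').write(t)
E
python3 - <<'E'
from fit import *
s1,s2,s3=[pickle.load(open(f's{i}.pkl','rb')) for i in (1,2,3)]
print('cover w2',fit('wrist','w2.png',(.502,-.3647),.072,.01,s2))
print('cover top',fit('top','top0.png',(.502,-.3647),.072,.01,w=4),'scene',fit('scene','scene0.png',(.502,-.3647),.072,.01,w=4))
p=s3['tool_pos']; z=p[2]-.031+.01
print('carried w3',fit('wrist','w3.png',p[:2],.072,z,s3,w=14,angs=np.arange(-4.4,1.2,.05)),'sc3',fit('scene','sc3.png',p[:2],.072,z,w=4))
for w in (4,7): print('pot w1',fit('wrist','w1.png',(.519,.0015),.065,.085,s1,w=w),'top',fit('top','top0.png',(.519,.0015),.066,.085,w=w//2+1),'scene',fit('scene','scene0.png',(.519,.0015),.066,.085,w=w//2+1))
E
```

```text
cover w2 (array([ 0.5028, -0.365 ,  0.0713]), 126, np.float64(0.00021))
cover top (array([ 0.5034, -0.3635,  0.072 ]), 126, np.float64(4e-05)) scene (array([ 0.502 , -0.3632,  0.0736]), 126, np.float64(0.00143))
carried w3 (array([ 0.5196, -0.0006,  0.071 ]), 79, np.float64(0.00012)) sc3 (array([0.5194, 0.0011, 0.0725]), 124, np.float64(0.00066))
pot w1 (array([0.521 , 0.0021, 0.0651]), 116, np.float64(0.00015)) top (array([0.5224, 0.0031, 0.0665]), 99, np.float64(0.00066)) scene (array([0.5184, 0.0026, 0.0656]), 126, np.float64(0.00045))
pot w1 (array([0.521 , 0.0021, 0.0652]), 116, np.float64(0.00016)) top (array([0.5228, 0.0031, 0.0668]), 106, np.float64(0.00077)) scene (array([0.5184, 0.0026, 0.0656]), 126, np.float64(0.00053))
```

Averaging the views, the cover needs to move +2 mm in y. I'll lower it in small steps and watch the force.

Call:
jog_arm --pt "0 0.002 0 0 0 0 0" --pt "0.01 0.002 0 0 0 0 0" --pt "0.018 0.002 0 0 0 0 0" --pt "0.022 0.002 0 0 0 0 0" --pt "0.024 0.002 0 0 0 0 0" --pt "0.026 0.002 0 0 0 0 0" --pt "0.027 0.002 0 0 0 0 0" --pt "0.027 0.002 0 0 0 0 0"

```text
time: 7.65
tool_pos: [0.5198, 0.0024, 0.1337]
tcp_rot: [0.156, 1.565, -0.159]
wrist_force: [-0.3, 0.5, -5.3]
width: 0.131
```

Call:
jog_arm --pt "0.002 0 0 0 0 0 0" --pt "0.004 0 0 0 0 0 0" --pt "0.006 0 0 0 0 0 0" --pt "0.008 0 0 0 0 0 0" --pt "0.008 0 0 0 0 0 0"

```text
time: 8.15
tool_pos: [0.5195, 0.0024, 0.1253]
tcp_rot: [0.157, 1.566, -0.159]
wrist_force: [-0.2, 0.4, -4.5]
width: 0.131
```

The underside is now about 10 mm below the stud top with no contact force, so the stud is in the hole. I'll keep lowering gently.

Call:
jog_arm --pt "0.002 0 0 0 0 0 0" --pt "0.004 0 0 0 0 0 0" --pt "0.006 0 0 0 0 0 0" --pt "0.007 0 0 0 0 0 0" --pt "0.008 0 0 0 0 0 0" --pt "0.0085 0 0 0 0 0 0" --pt "0.0085 0 0 0 0 0 0"

```text
time: 8.85
tool_pos: [0.5194, 0.0024, 0.1167]
tcp_rot: [0.157, 1.566, -0.159]
wrist_force: [0.7, 0.2, -4.6]
width: 0.132
```

Call:
jog_arm --pt "0.0005 0 0 0 0 0 0" --pt "0.001 0 0 0 0 0 0" --pt "0.0015 0 0 0 0 0 0" --pt "0.0015 0 0 0 0 0 0"

```text
time: 9.25
tool_pos: [0.5196, 0.0024, 0.1162]
tcp_rot: [0.156, 1.566, -0.159]
wrist_force: [-3.5, 0.1, 4.6]
width: 0.131
```

Seated, with a light press of about 5 N. Now I'll turn the wing clockwise.

Call:
jog_arm --pt "0 0 0 0.09 0 0 0" --pt "0 0 0 0.18 0 0 0" --pt "0 0 0 0.27 0 0 0" --pt "0 0 0 0.36 0 0 0" --pt "0 0 0 0.45 0 0 0" --pt "0 0 0 0.54 0 0 0" --pt "0 0 0 0.63 0 0 0" --pt "0 0 0 0.72 0 0 0" --pt "0 0 0 0.8 0 0 0" --pt "0 0 0 0.88 0 0 0" --pt "0 0 0 0.96 0 0 0" --pt "0 0 0 1.04 0 0 0" --pt "0 0 0 1.1 0 0 0" --pt "0 0 0 1.15 0 0 0" --pt "0 0 0 1.15 0 0 0"

```text
time: 10.75
tool_pos: [0.5197, 0.0021, 0.1163]
tcp_rot: [1.044, 1.305, -1.047]
wrist_force: [-1.8, -1.8, -0.7]
width: 0.135
```

```bash
python3 - <<'E'
from h import *
s=monitor.read_state(); print(s['torque'],s['wrist_force'],s['q'].round(3),R.from_rotvec(s['tcp_rot']).as_matrix()[:,1])
E
```

```text
[-0.16455939  0.32183352 -0.03887708] [-1.80063927 -1.83777717 -0.73545567] [-4.300e-02  7.500e-02  2.049e+00 -2.000e-03  1.019e+00 -2.610e-01] [ 0.97594202  0.21802747 -0.00109138]
```

Call:
jog_arm --pt "0.0005 0 0 0.05 0 0 0" --pt "0.0005 0 0 0.1 0 0 0" --pt "0.0005 0 0 0.15 0 0 0" --pt "0.0005 0 0 0.2 0 0 0" --pt "0.0005 0 0 0.25 0 0 0" --pt "0.0005 0 0 0.3 0 0 0" --pt "0.0005 0 0 0.35 0 0 0" --pt "0.0005 0 0 0.35 0 0 0"

```text
time: 11.55
tool_pos: [0.5203, 0.0022, 0.1163]
tcp_rot: [1.303, 1.143, -1.304]
wrist_force: [-0.4, -0.9, 1.6]
width: 0.13
```

```bash
python3 - <<'E'
from h import *
s=monitor.read_state(); print(s['torque'],s['wrist_force'],R.from_rotvec(s['tcp_rot']).as_matrix()[:,1])
E
```

```text
[ 0.07218679  0.29084305 -0.06298075] [-0.42120327 -0.85313626  1.64055177] [ 9.91645162e-01 -1.28991956e-01  9.73472026e-04]
```

Call:
jog_arm --pt "0 0 0 0.04 0 0 0" --pt "0 0 0 0.08 0 0 0" --pt "0 0 0 0.12 0 0 0" --pt "0 0 0 0.16 0 0 0" --pt "0 0 0 0.2 0 0 0" --pt "0 0 0 0.24 0 0 0" --pt "0 0 0 0.24 0 0 0"

```text
time: 12.25
tool_pos: [0.5206, 0.0022, 0.1163]
tcp_rot: [1.474, 1.01, -1.474]
wrist_force: [0.2, 0.1, -1.3]
width: 0.126
```

```bash
python3 - <<'E'
from h import *
s,_=snap('wrist','w4.png'); print(s['torque'],s['wrist_force'],s['q'].round(2),R.from_rotvec(s['tcp_rot']).as_matrix()[:,1])
E
```

```text
[-0.03675782  0.13038846 -0.04013181] [ 0.22459676  0.10606703 -1.26538542] [-0.04  0.07  2.05 -0.    1.02  0.33] [ 0.93312322 -0.35955198  0.00184979]
```

View pics/w4.png

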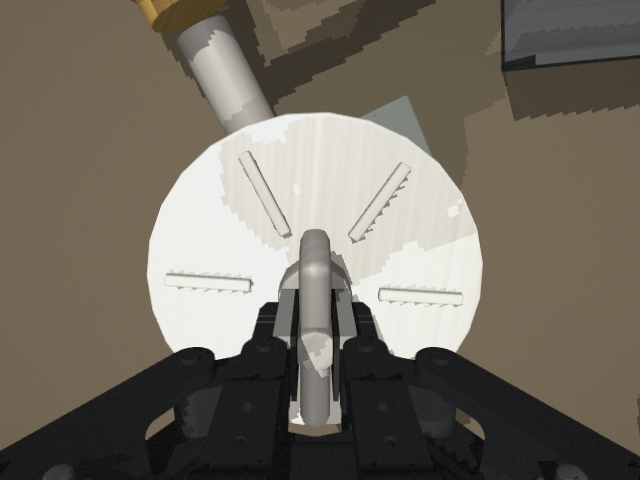

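```bash
python3 - <<'E'
from h import *
s3=pickle.load(open('s3.pkl','rb')); s4=monitor.read_state()
def ang(s,a,b,z): d=at('wrist',a,z,s)-at('wrist',b,z,s); return np.degrees(np.arctan2(d[1],d[0])).round(1)
z3=s3['tool_pos'][2]-.019
print([ang(s3,(a[0]+170,a[1]+130),(b[0]+170,b[1]+130),z3) for a,b in [((124,10),(135,97)),((271,70),(197,122)),((2,103),(85,137)),((278,207),(205,180))]])
print([ang(s4,a,b,.097) for a,b in [((244,153),(286,236)),((407,166),(354,240)),((166,280),(251,286)),((463,299),(380,294))]])
E
```

```text
[np.float64(175.1), np.float64(115.7), np.float64(-125.3), np.float64(56.5)]
[np.float64(94.0), np.float64(35.5), np.float64(154.7), np.float64(-25.0)]
```

The cover turned about 21° with the wing (ribs 55.5° → 34.8°, mod 60°), which suggests the wing reached its stop after about 79°. I'll confirm by pressing a little more and turning further: the torque should rise well above 0.04 N·m.

Call:
jog_arm --pt "0.001 0 0 0 0 0 0" --pt "0.0018 0 0 0 0 0 0" --pt "0.0018 0 0 0.03 0 0 0" --pt "0.0018 0 0 0.06 0 0 0" --pt "0.0018 0 0 0.09 0 0 0" --pt "0.0018 0 0 0.12 0 0 0" --pt "0.0018 0 0 0.15 0 0 0"

```text
time: 13.0
tool_pos: [0.5222, 0.0021, 0.1162]
tcp_rot: [1.58, 0.915, -1.574]
wrist_force: [-1.4, -0.0, 5.8]
width: 0.128
```

```bash
python3 - <<'E'
from h import *
s,_=snap('wrist','w5.png'); pickle.dump(s,open('s5.pkl','wb')); print(s['torque'],s['wrist_force'],s['width'],R.from_rotvec(s['tcp_rot']).as_matrix()[:,1])
# rib angle mod 60 via polar profile correlation between w4 and w5 on cover plane
E
```

```text
[0.10594567 0.33964328 0.30612839] [-1.37866244 -0.03030441  5.81625496] 0.1281246025554727 [ 0.86975075 -0.49346386  0.00520169]
```

Torque rose to 0.31 N·m against 0.04 N·m wing friction, so the wing is on its snug stop. Ease the press, release and rise.

Call:
jog_arm --pt "-0.0012 0 0 0 0 0 0" --pt "-0.0015 0 0 0 0 0 0" --pt "-0.0015 0 0 0 0 0 60" --pt "-0.0015 0 0 0 0 0 60" --pt "-0.0015 0 0 0 0 0 60" --pt "-0.0015 0 0 0 0 0 60" --pt "-0.0015 0 0 0 0 0 60" --pt "-0.02 0 0 0 0 0 60" --pt "-0.05 0 0 0 0 0 60" --pt "-0.08 0 0 0 0 0 60" --pt "-0.11 0 0 0 0 0 60" --pt "-0.11 0 0 0 0 0 60"

```text
time: 14.25
tool_pos: [0.5251, 0.0022, 0.2318]
tcp_rot: [1.587, 0.908, -1.566]
wrist_force: [-0.4, 0.7, -0.0]
width: 0.601
```

```bash
python3 - <<'E'
from h import *
s,im=snap('wrist','w6.png'); pickle.dump(s,open('s6.pkl','wb')); print(s['tool_pos'],s['wrist_force'],s['width'],s['q'].round(2),R.from_rotvec(s['tcp_rot']).as_matrix()[:,1])
_,sc=snap('scene','sc6.png')
cv2.imwrite('pics/w6o.png',np.hstack([cv2.resize(im,(400,300)),cv2.resize(sc[190:340,340:540],(400,300))]))
from fit import fit
print(fit('wrist','w6.png',(.5195,.002),.072,.095,s,w=10), fit('scene','sc6.png',(.5195,.002),.072,.095,w=4))
E
```

```text
[0.52509425 0.00219865 0.23181543] [-0.42826062  0.71973516 -0.00201344] 0.6008875237272769 [-0.04 -0.03  1.93 -0.    1.23  0.48] [ 0.86907082 -0.4944926   0.01389128]
(array([0.5207, 0.002 , 0.0712]), 126, np.float64(0.00016)) (array([0.5225, 0.003 , 0.0734]), 125, np.float64(0.00037))
```

View pics/w6o.png

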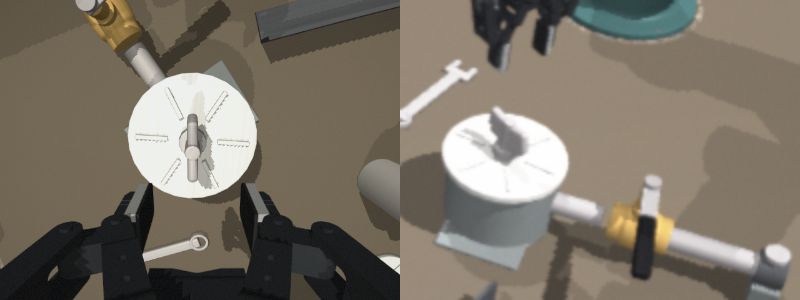

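The cover sits flat and centred on the pot (fit (0.521, 0.002), same as the rim). Next I'll work out the lever approach.

```bash
python3 - <<'E'
from h import *
s1=pickle.load(open('s1.pkl','rb')); s6=pickle.load(open('s6.pkl','rb')); s=s6
yaw=np.radians(5.07); V=np.array([.520-.165*np.sin(yaw),.002+.165*np.cos(yaw)])
a=at('wrist',(438,243),.112,s1);b=at('wrist',(455,302),.112,s1); print('lever w1',a,b,np.degrees(np.arctan2((b-a)[1],(b-a)[0])))
a=at('top',(110+(503-300)/2.777,205+190/2.777),.112);b=at('top',(110+(480-300)/2.777,205+33/2.777),.112);print('lever top',a,b,np.degrees(np.arctan2((b-a)[1],(b-a)[0])))
print('ribs',[np.degrees(np.arctan2(*(at('wrist',np.array(p)*1.6,.097,s)-at('wrist',np.array(q)*1.6,.097,s))[1::-1])) for p,q in [((166,88),(182,119)),((227,93),(209,121)),((135,137),(168,138)),((249,142),(218,142))]])
th=np.radians(8); 
for t in (7,8,10):
  th=np.radians(t); P=V+.1*np.array([np.cos(th),np.sin(th)])
  y=np.array([np.sin(th),-np.cos(th),0]);x=np.array([0,0,-1.]);Rm=R.from_matrix(np.c_[x,y,np.cross(x,y)])
  print(t,V,P,[v.round(4) for v in rel([*P,.19],Rm,s)])
E
```

```text
lever w1 [0.50476474 0.16669168 0.112     ] [0.55442356 0.17558652 0.112     ] 10.155073352934878
lever top [0.50148214 0.16606852 0.112     ] [0.63452358 0.19034571 0.112     ] 10.341457077765225
ribs [np.float64(86.70452271293136), np.float64(28.437018445430365), np.float64(148.35370954898613), np.float64(-29.821296721716106)]
7 [0.50541849 0.16635443] [0.60467311 0.17854137] [array([ 0.0425, -0.0186, -0.1924]), array([ 0.9313, -0.0112, -0.0105])]
8 [0.50541849 0.16635443] [0.6044453  0.18027174] [array([ 0.0425, -0.0197, -0.1938]), array([ 0.9139, -0.0111, -0.0106])]
10 [0.50541849 0.16635443] [0.60389927 0.18371925] [array([ 0.0425, -0.0219, -0.1965]), array([ 0.879 , -0.0109, -0.0108])]
```

The lever is at about 10.2°, from both cameras. Move to hover above its grip.

Call:
jog_arm --pt "0 -0.011 -0.1 0.44 -0.005 -0.005 60" --pt "0 -0.022 -0.1965 0.879 -0.011 -0.011 60" --pt "0.02 -0.022 -0.1965 0.879 -0.011 -0.011 60" --pt "0.042 -0.022 -0.1965 0.879 -0.011 -0.011 60" --pt "0.042 -0.022 -0.1965 0.879 -0.011 -0.011 60" --pt "0.042 -0.022 -0.1965 0.879 -0.011 -0.011 60" --pt "0.042 -0.022 -0.1965 0.879 -0.011 -0.011 60" --pt "0.042 -0.022 -0.1965 0.879 -0.011 -0.011 60" --pt "0.042 -0.022 -0.1965 0.879 -0.011 -0.011 60"

```text
time: 15.25
tool_pos: [0.6004, 0.1834, 0.185]
tcp_rot: [2.121, 0.189, -2.139]
wrist_force: [0.6, 0.0, -0.0]
width: 0.597
```

```bash
python3 - <<'E'
from h import *
s,im=snap('wrist','w7.png'); pickle.dump(s,open('s7.pkl','wb')); print(s['time'],s['tool_pos'],s['q'].round(2)); print(R.from_rotvec(s['tcp_rot']).as_matrix().round(3).tolist())
th=np.radians(10.2); V=np.array([.5054,.1664]); y=np.array([np.sin(th),-np.cos(th),0]);x=np.array([0,0,-1.]);Rm=R.from_matrix(np.c_[x,y,np.cross(x,y)])
print(rel([*(V+.1*np.array([np.cos(th),np.sin(th)])),.090],Rm,s))
for r in (0,.05,.1,.135):
    uv=proj('wrist',[*(V+r*np.array([np.cos(th),np.sin(th)])),.116],s); cv2.circle(im,tuple((uv*16).astype(int)),32,(0,0,255),-1,shift=4)
cv2.imwrite('pics/w7o.png',im)
E
```

```text
15.25 [0.60035775 0.18338249 0.18500268] [0.26 0.21 1.75 0.   1.18 1.65]
[[-0.008, 0.175, -0.984], [0.0, -0.985, -0.175], [-1.0, -0.002, 0.008]]
(array([ 9.49706148e-02,  5.49423249e-05, -4.31269527e-03]), array([-0.00174989,  0.00818084,  0.00171905]))
```

View pics/w7o.png

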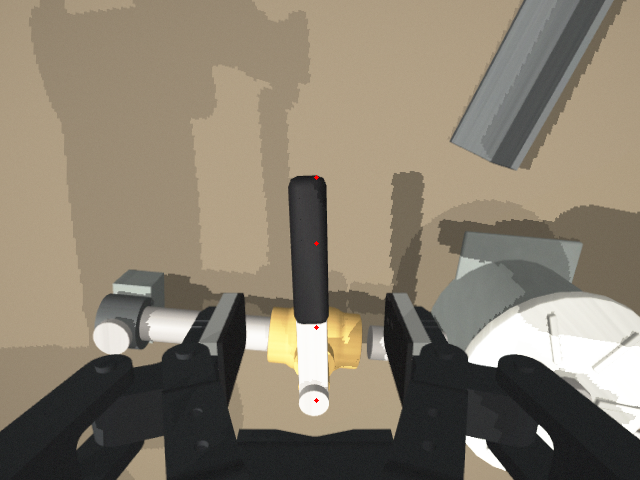

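The dots sit on the lever (axis at (316,400), tip at (317,178) against the drawn tip at (308,180)), and the fingers straddle it. Descend and close lightly.

Call:
jog_arm --pt "0.03 -0.002 -0.004 -0.03 0.008 0 60" --pt "0.06 -0.002 -0.004 -0.03 0.008 0 60" --pt "0.085 -0.002 -0.004 -0.03 0.008 0 60" --pt "0.095 -0.002 -0.004 -0.03 0.008 0 60" --pt "0.095 -0.002 -0.004 -0.03 0.008 0 60" --pt "0.095 -0.002 -0.004 -0.03 0.008 0 0" --pt "0.095 -0.002 -0.004 -0.03 0.008 0 0" --pt "0.095 -0.002 -0.004 -0.03 0.008 0 0" --pt "0.095 -0.002 -0.004 -0.03 0.008 0 0" --pt "0.095 -0.002 -0.004 -0.03 0.008 0 0" --force 30

```text
time: 16.3
tool_pos: [0.605, 0.1866, 0.0926]
tcp_rot: [2.119, 0.221, -2.11]
wrist_force: [-0.2, 0.3, 6.1]
width: 0.233
```

```bash
python3 - <<'E'
from h import *
s=monitor.read_state(); M=R.from_rotvec(s['tcp_rot']).as_matrix(); V=np.array([.5054,.1664]); d=s['tool_pos'][:2]-V
print(s['width'],s['wrist_force'],np.hypot(*d),np.degrees(np.arctan2(d[1],d[0])),np.degrees(np.arctan2(M[1,1],M[0,1]))+90, M.round(3).tolist())
E
```

```text
0.23338082948762956 [-0.22301736  0.31898473  6.12686798] 0.10160755382961974 11.492496978780682 11.753912308185761 [[0.004, 0.204, -0.979], [0.003, -0.979, -0.204], [-1.0, -0.002, -0.004]]
```

Gripped at 19.8 mm. Swing the lever counter-clockwise along the arc.

Call:
jog_arm --pt "0 -0.0101 0.0005 -0.1 0 0 0" --pt "0 -0.0202 0.002 -0.2 0 0 0" --pt "0 -0.03 0.0045 -0.3 0 0 0" --pt "0 -0.0395 0.008 -0.4 0 0 0" --pt "0 -0.0486 0.0124 -0.5 0 0 0" --pt "0 -0.0573 0.0177 -0.6 0 0 0" --pt "0 -0.0653 0.0238 -0.7 0 0 0" --pt "0 -0.0728 0.0308 -0.8 0 0 0" --pt "0 -0.0795 0.0384 -0.9 0 0 0" --pt "0 -0.0854 0.0467 -1.0 0 0 0" --pt "0 -0.0905 0.0554 -1.1 0 0 0" --pt "0 -0.0946 0.0647 -1.2 0 0 0" --pt "0 -0.0978 0.0744 -1.3 0 0 0" --pt "0 -0.0978 0.0744 -1.3 0 0 0"

```text
time: 17.7
tool_pos: [0.5121, 0.2679, 0.0927]
tcp_rot: [1.261, 1.178, -1.25]
wrist_force: [2.6, 2.8, -4.2]
width: 0.225
```

```bash
python3 - <<'E'
from h import *
s=monitor.read_state(); M=R.from_rotvec(s['tcp_rot']).as_matrix(); V=np.array([.5054,.1664]); d=s['tool_pos'][:2]-V
print(s['width'],s['wrist_force'],s['torque'],np.hypot(*d),np.degrees(np.arctan2(d[1],d[0])),np.degrees(np.arctan2(M[1,1],M[0,1]))+90,s['q'].round(2))
E
```

```text
0.2250012254370315 [ 2.56564552  2.77537079 -4.24595885] [ 0.54748483 -0.18555874  0.50898138] 0.10169600987416869 86.22501747307976 86.3693786996284 [0.44 0.2  1.95 0.   0.98 0.5 ]
```

Call:
jog_arm --pt "0 -0.005 0.0001 -0.05 0 0 0" --pt "0 -0.0102 0.0005 -0.1 0 0 0" --pt "0 -0.0132 0.0009 -0.13 0 0 0" --pt "0 -0.0152 0.0011 -0.15 0 0 0" --pt "0 -0.0172 0.0015 -0.17 0 0 0" --pt "0 -0.0172 0.0015 -0.17 0 0 0"

```text
time: 18.3
tool_pos: [0.4975, 0.2677, 0.0928]
tcp_rot: [1.141, 1.252, -1.122]
wrist_force: [11.0, 1.4, -9.0]
width: 0.228
```

```bash
python3 - <<'E'
from h import *
s=monitor.read_state(); M=R.from_rotvec(s['tcp_rot']).as_matrix(); V=np.array([.5054,.1664]); d=s['tool_pos'][:2]-V
print(s['width'],s['wrist_force'],s['torque'],np.hypot(*d),np.degrees(np.arctan2(d[1],d[0])),np.degrees(np.arctan2(M[1,1],M[0,1]))+90,s['q'].round(2))
E
```

```text
0.2275477973225903 [10.99131068  1.38267435 -8.96875331] [ 0.13944069 -1.3858144  -0.59354794] 0.1016092905155179 94.44347788882233 95.9682604071129 [0.45 0.18 1.98 0.   0.97 0.34]
```

Resistance rose from 3 to 11 N near 95°, which is the stop. A short extra push will confirm it.

Call:
jog_arm --pt "0 -0.0015 0 0 0 0 0" --pt "0 -0.003 0 0 0 0 0" --pt "0 -0.003 0 0 0 0 0"

```text
time: 18.6
tool_pos: [0.4976, 0.2677, 0.0928]
tcp_rot: [1.147, 1.248, -1.119]
wrist_force: [12.9, 1.9, -9.9]
width: 0.229
```

It did not move under more force, so the lever is on its stop. Relax, release and rise clear.

Call:
jog_arm --pt "0 0 0 0 0 0 0" --pt "0 0 0 0 0 0 55" --pt "0 0 0 0 0 0 55" --pt "0 0 0 0 0 0 55" --pt "0 0 0 0 0 0 55" --pt "0 0 0 0 0 0 55" --pt "-0.02 0 0 0 0 0 55" --pt "-0.05 0 0 0 0 0 55" --pt "-0.09 0 0 0 0 0 55" --pt "-0.13 0 0 0 0 0 55" --pt "-0.17 0 0 0 0 0 55" --pt "-0.17 0 0 0 0 0 55" --pt "-0.17 0 0 0 0 0 55"

```text
time: 19.9
tool_pos: [0.4955, 0.2669, 0.2645]
tcp_rot: [1.149, 1.247, -1.116]
wrist_force: [-0.0, 0.4, -0.9]
width: 0.55
```

```bash
python3 - <<'E'
from h import *
from fit import fit
s,w=snap('wrist','w9.png'); print(s['tool_pos'],s['wrist_force'],s['width'])
V=np.array([.5054,.1664]); th=np.radians(95.07)
for r in (0,.05,.1,.135):
    uv=proj('wrist',[*(V+r*np.array([np.cos(th),np.sin(th)])),.116],s); cv2.circle(w,tuple((uv*16).astype(int)),32,(0,0,255),-1,shift=4)
_,t=snap('top','top9.png'); _,sc=snap('scene','sc9.png')
cv2.imwrite('pics/end.png',np.vstack([np.hstack([cv2.resize(t[110:410,100:500],(400,300)),cv2.resize(sc[180:360,320:560],(400,300))]),np.hstack([cv2.resize(w,(400,300)),cv2.resize(t[210:330,120:280],(400,300))])]))
print(fit('scene','sc9.png',(.5195,.002),.072,.095,w=4))
E
```

```text
[0.49554237 0.26688092 0.26452521] [-0.03180362  0.37011062 -0.91277367] 0.54979955474355
(array([0.5222, 0.0022, 0.0724]), 123, np.float64(0.00041))
```

View pics/end.png

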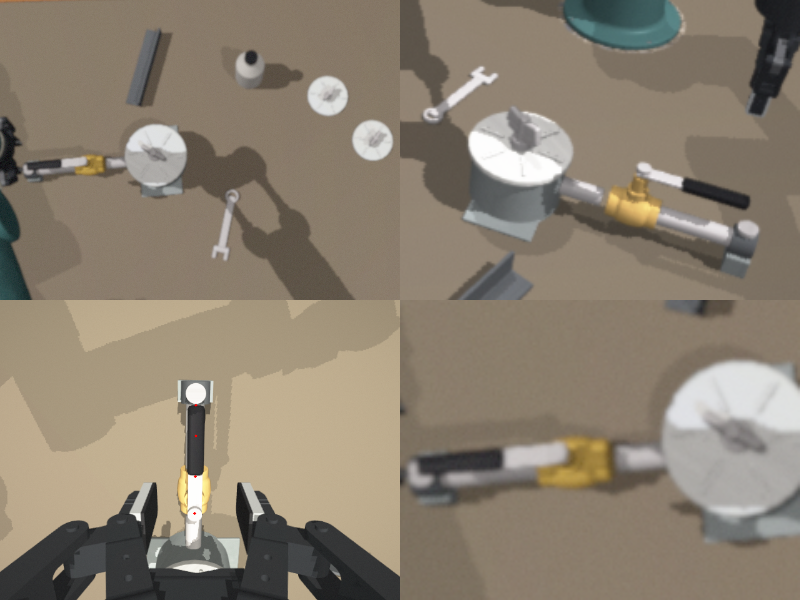

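The final pictures show the cover seated flat on the pot and the lever in line with the pipe, on the predicted open-stop dots in the wrist view. The bottle, wrench and angle iron have not moved, and the gripper is clear with zero force.

```bash
python3 -c "
from workcell import finish_job; print(finish_job())"
```

```text
the job is handed in; nothing more can be done
None
```

The filter is back in service and the job is handed in, at about 20 s on the robot's clock.

- **Cover:** I picked up the largest of the three covers (144 mm) by its wing. I lowered it over the stud, with no contact force until it rested on the rim at about 5 N of press.
- **Wing:** I turned it clockwise until the torque rose to about 0.3 N·m, well above its 0.04 N·m friction. The cover turned with it by about 27° in the end. From the ribs I get about 81° (1.41 rad) of wing travel, which fits a start near 0.09 rad.
- **Valve:** I swung the lever from about 11° to 95° in the world frame, where it stopped moving under 11–13 N. The open stop should be at 95.1°.

Last checks:
- **Pictures:** the cover lies flat on the pot. The lever is in line with the pipe. The bottle, wrench and angle iron look unmoved.
- **Gripper:** it is open and clear, with the wrist force near zero.
- **Small disagreement:** the cover and pot positions differ between cameras by 1–4 mm, about the calibration error.
- **Not read directly:** I judged the wing's snug stop from torque and rib angles.

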